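# Serve walnuts: dish on the tray, tray home, hold the spring dial at its third click

### The arm

A 6-joint arm with a two-finger parallel gripper is mounted at the origin on a cart in front of the work surface, level with it; the furniture and walls round the work are solid. World frame = base frame: x ahead of the robot, y to its left, z up, the work surface at z = 0. Lengths are in mm, angles in rad, forces in N, time in s.
With the tool pointing down it reaches from about 275 to 850 mm from the base axis. Payload 19 kg.
Tool frame: the origin (TCP) lies on the centre line of the jaws, within the pads' length; the fingertips stand 11 mm ahead of it and the grasp point (between the pads) lies 8 mm behind it; z points along the fingers, y is the line along which they close (so a half turn about z gives the same grasp; the last joint's range is limited). The gripper opens to 85 mm and grips with 20 to 120 N. Pads are 22 mm wide; open, the fingers measure 114 mm over their backs; the gripper's body (76 mm by 85 mm) begins 54 mm behind the grasp point. The pads swing forward as they close: fully open they stand 13 mm farther back than shut.
Start: joints at [1.088, 0.15, 1.437, -0, 1.554, -0.134], TCP at [196.52, 540.341, 220.867] pointing down, gripper open.
Joint ranges: [-2.8, 2.8], [-0.68, 2.1], [0.12, 2.68], [-1.39, 4.53], [0.16, 2.79], [-2.81, 2.81]. Speed limits (rad/s): [1.89, 1.89, 2.22, 3.01, 3.01, 3.01].

### API

Orientations are given as [roll, pitch, yaw] about the fixed x, y, z axes, in that order (R = Rz(yaw) Ry(pitch) Rx(roll)).
In Python, from cell import telemetry, imaging, ticket gives the robot as it stands. The module is installed in compiled form; this text tells all that it offers.
- The arm moves only by the tool move_arm, never from a script. Its argument "increments" is a list of rows, each an object of numbers: "rx", "ry", "rz": the turn, a rotation vector about the world's x, y, z in degrees; "x", "y", "z": the shift along the world's x, y, z in mm; "jaw": the closure, from -1 (fully open) to 1 (shut), so that 0 is half open. A call has 1 to 20 rows; each row is the pose to reach, as a shift and turn from the pose commanded when the call began; what a row does not reach only later rows make up. A row lasts 1/8 s, in which the tool goes at most 62.5 mm and 10.7 degrees, less where a joint would pass 70% of its speed; a pose out of reach is approached as far as the arm can. A call with a gripper value outside its range is refused whole. The fingers move at their own pace and stop on an object; "newtons" is the grip in N (left out, the last holds). Time passes only in rows, so rows that repeat a pose let the fingers close. It gives the time, the measured TCP pose, the force, the opening and the grip force at its end, in the units of the state.
- telemetry.state(): the state, without advancing time (a new reading comes with each control period).
- imaging.grab_frame(name): name is "scene" or "top"; returns a dict with "img" (480x640x3 uint8, blue, green, red), "depth" (480x640 float32, mm along the optical axis (not along the pixel's ray), 0 where there is no reading), "fx", "fy", "cx", "cy" (pixels), "T" (4x4, takes a point from camera to world coordinates). Camera axes: x right, y down, z forward; pixel columns grow to the right and rows downward; lengths in mm; the calibration is good to about 2 mm. A picture is of the moment at which its call begins.
- ticket.close_job(): hands the job in; it is judged then, once.
The state is a dict: "t": time; "joints": joint angles; "joint_vel": joint speeds; "effort": joint torques, N m; "ee_pos": TCP position; "ee_rot": TCP orientation; "ft_force": force on the tool from outside, world axes, zero at the start; "ft_torque": the same for the moment, N m; "grip_width": finger opening in mm; "finger_force": force on a finger pad.
Only numpy, scipy, OpenCV 4.12 (cv2) and the standard library are available. Lean on these libraries where they do the work, as an engineer would, in place of code of your own. Each camera call takes 0.05 s, during which the arm holds its last target. There are 200 camera calls.

### The job

Serve the walnuts from the counter dispenser. Stand the small terracotta dish upright in the round well of the dispenser's pulled-out tray, let go of it and push the tray fully home, so that the dish is under the spout. Then grip the dial on top and turn it clockwise against its spring, past the first two clicks, whose openings are too narrow for walnuts, to the third, and keep it there while all three walnuts drop into the dish: the spring shuts the gate as soon as the dial is let go, so the program finishes while still holding the dial at the third click. Leave the egg cup, the salt shaker and the tin where they stand.

Things in the scene. Friction and masses are not known exactly. Their poses are not given: they have to be found in the camera images.
- dish: small round terracotta dish, loose, straight-sided: 84 mm across the rim, 80 mm at the foot, 36 mm high, wall 4 mm thick, open inside with its floor 5 mm up, 0.16 kg. Origin: centre of its underside, z up. Take it by the rim from above, one finger inside, one outside.
- dispenser: steel nut dispenser with clear hopper, fixed. Origin: on the worktop, on the vertical axis of dial and spout; front -x, y to the left of its +x. Base x -56..156, y +-62, rails 17 high beside the tray. Head: cylinder of radius 44 about the axis, from 62 (spout mouth) to 139 (deck) above the worktop, over the tray. Pedestal and hopper from x = 60 back, y +-42, 193 high (mm).
- tray_well (a point): on the tray: centre of the floor of the round well for the dish, 13 mm above the worktop; the well is 92 mm across inside, edged by a ring 3 mm high. The plate reaches 58 mm from here to front and back, 55 mm to each side; a tongue leads on to the handle, two runners back into the rails. With the tray home this point is under the spout, on the dispenser's axis. Axes as the dispenser's.
- tray_handle (a point): on the tray: middle of the top edge of its upright handle tab, 39 mm above the worktop, 110 mm in front of the well's centre. The tab is 8 mm thick along x, 44 mm wide along y and stands 26 mm above the tray plate (13 mm above the worktop); its front is free: push the tray there, or pinch the tab from above. Axes as the dispenser's.
- tray (a joint): how far the tray is pulled out to the dispenser's front (-x), m: 0 fully home against its stop, 0.13 fully out. It slides with about 1.5 N of friction and stays where it is left; there is no catch.
- dial: the black dial on the deck: skirt of radius 29 mm, 10 mm high, and across it an upright grip bar 50 mm long, 14 mm thick, 29 mm high above the skirt, with a white line at its pointing end. Origin: on the dial's axis under the skirt, 140 mm above the worktop; the bar's top is at 179 mm. The bar lies along its x (pointing end -x); with the gate shut its axes are the dispenser's.
- dial_grip (a point): point on the dial's axis at the middle of the grip bar's height, 166 mm above the worktop; turns with the dial.
- dial_angle (a joint): angle of dial and gate, rad, growing clockwise from above: 0 shut; clicks at 0.42, 0.84 and 1.26, marked on the deck by a small, a middle and a large dot; stiffens past the third, stops at 1.36. The spring returns it with 0.06 (shut) to 0.12 N m (third click), each click adds or takes up to 0.04, so it never stays open by itself. At the third the nuts fall within about 2 s.
- walnut_1: a walnut, 31 mm thick and 33 mm long, 12 g, in the hopper at the start. Origin: its centre.
- walnut_2: a walnut, 31 mm thick and 33 mm long, 12 g, in the hopper at the start. Origin: its centre.
- walnut_3: a walnut, 31 mm thick and 33 mm long, 12 g, in the hopper at the start. Origin: its centre.
- egg_cup: blue-green egg cup, 50 mm across, 58 mm high, bystander. Origin: centre of its underside.
- shaker: salt shaker of clear and grey plastic, 44 mm across, 90 mm high, bystander. Origin: centre of its underside.
- tin: food tin, 75 mm across, 58 mm high, bystander. Origin: centre of its underside.
Not all that is in view belongs to the job. Of the things that look like the dish, take the one that is farthest from the robot's base at the start.

How it is judged (in metres and radians):
On the way, in this order (a step that is already met when the one before it is completed fails the run):
1. the dish stands upright in the tray's well, let go (horizontal distance between dish and tray_well below 0.01 m and z of dish in the frame of tray_well below 0.006 m and angle between dish's own z axis and vertical below 0.1 rad and contact force between the fingers and dish below 0.1 N), for 0.2 s.
2. the tray is fully home with the dish in its well (value of joint tray below 0.006 m and horizontal distance between dish and tray_well below 0.01 m and z of dish in the frame of tray_well below 0.006 m and angle between dish's own z axis and vertical below 0.1 rad), for 0.2 s.
3. the fingers hold the dial at its third click, tray home and dish in place (all of step 2 and value of joint dial_angle above 1.15 rad and contact force between the fingers and dial above 0.5 N), for 0.3 s.
At the end, for the whole second after the job is handed in: The robot's fingers are on the dial and keep it at its third click (over 1.15 rad); the tray is home (within 6 mm), the dish stands upright in the well (within 10 mm of its centre and 0.1 rad) and all three walnuts lie in the dish (all of step 3 and horizontal distance between each of walnut_1, walnut_2, walnut_3 and dish below 0.036 m and z of walnut_1 in the frame of dish between 0.005 and 0.05 m and z of walnut_2 in the frame of dish between 0.005 and 0.05 m and z of walnut_3 in the frame of dish between 0.005 and 0.05 m); the arm keeps its last pose, push and grip.
It fails at once if the egg cup is moved by more than 3 cm or knocked over (distance of egg_cup from where it was at the start of the episode above 0.03 m or angle between egg_cup's own z axis and vertical above 0.5 rad).
It fails at once if the shaker is moved by more than 3 cm or knocked over (distance of shaker from where it was at the start of the episode above 0.03 m or angle between shaker's own z axis and vertical above 0.5 rad).
It fails at once if the tin is moved by more than 3 cm or knocked over (distance of tin from where it was at the start of the episode above 0.03 m or angle between tin's own z axis and vertical above 0.5 rad).
It also fails if it takes over 67 s, if anything falls off the work surface, if the arm or the gripper's body presses on something with over 40 N, if the wrist force passes 120 N, or if a joint passes its speed limit or range.

## Working session

There is one attempt and no reset: what is moved stays moved. The work goes in short steps, Python scripts to look and compute and a tool call to move; the robot and the scene stay as the last step left them, time stands still between calls to the robot, and variables do not carry over. Pictures are saved under pics/ and viewed, at most 10 in all, crops included, and the job is handed in when it is done.

Besides the shell and the picture viewer there is one more tool, called after "Call:" by a JSON object that holds its "api" and its "payload". move_arm: Moves the arm, as the interface text tells. Its arguments: {"type":"object","properties":{"increments":{"type":"array"},"newtons":{"type":"number"}},"required":["increments"]}

```bash
mkdir -p pics; cat > h.py <<'E'
import numpy as np, cv2
from cell import telemetry, imaging, ticket
def grab(n):
    f=imaging.grab_frame(n); np.savez(f'{n}.npz',**f); return f
def pts(f):
    v,u=np.mgrid[0:480,0:640]; d=f['depth']
    P=np.stack([(u-f['cx'])/f['fx']*d,(v-f['cy'])/f['fy']*d,d,np.ones_like(d)],-1)
    W=(P@np.array(f['T']).T)[...,:3]; W[d==0]=np.nan
    return W
E
python3 - <<'E'
from h import *
for n in ('scene','top'):
    f=grab(n); cv2.imwrite(f'pics/{n}0.png',f['img']); print(n,np.round(f['T'],3).tolist(),f['fx'])
s=telemetry.state(); print(s['t'],s['ee_pos'],s['ee_rot'],s['grip_width'])
E
```

```text
scene [[0.464, -0.384, 0.798, -955.617], [-0.886, -0.224, 0.407, -734.205], [0.023, -0.896, -0.444, 921.909], [0.0, 0.0, 0.0, 1.0]] 604.8575492392961
top [[-0.016, -0.995, 0.1, 353.509], [-1.0, 0.018, 0.014, -17.559], [-0.015, -0.099, -0.995, 1466.819], [0.0, 0.0, 0.0, 1.0]] 556.9520479873357
0.1 [196.43024096 540.17716797 220.36895646] [-3.14054346e+00 -1.73701825e-04  2.79275424e+00] 85.39384028522187
```

View pics/scene0.png

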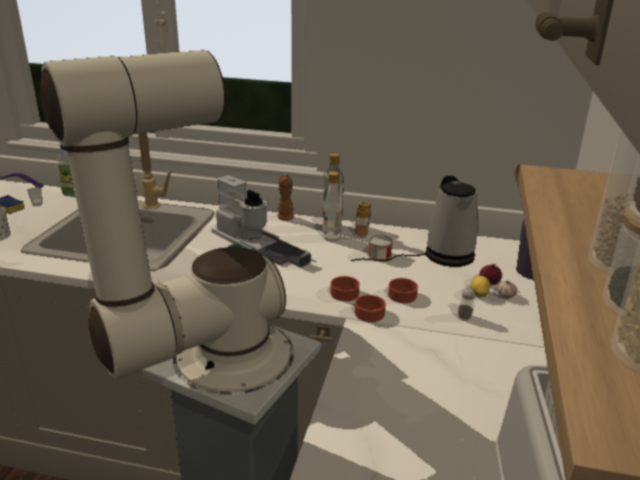

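View pics/top0.png

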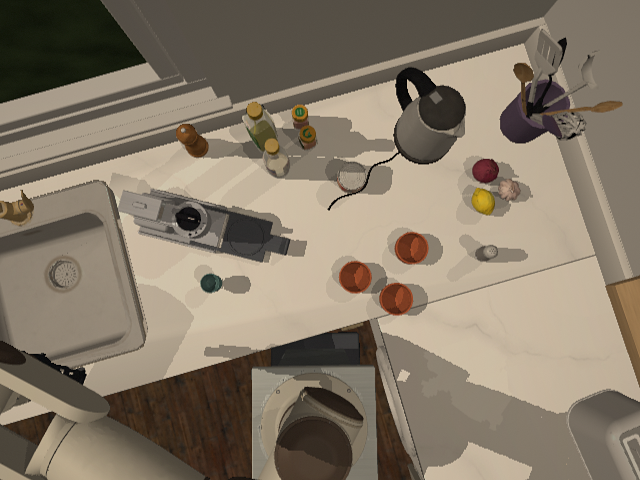

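The top view shows the dispenser dial near (188,219), the tray handle near (290,246), and three dishes near (355,277), (411,248) and (396,299). The egg cup is at (211,283), the tin at (351,177) and the shaker at (487,252).

```bash
cat >> h.py <<'E'
def ray(f,u,v,z):
    T=np.array(f['T']); d=T[:3,:3]@np.array([(u-f['cx'])/f['fx'],(v-f['cy'])/f['fy'],1]); o=T[:3,3]
    return o+d*(z-o[2])/d[2]
E
python3 - <<'E'
from h import *
f=dict(np.load('top.npz')); W=pts(f)
hsv=cv2.cvtColor(f['img'],cv2.COLOR_BGR2HSV)
m=((hsv[...,0]<14)&(hsv[...,1]>120)).astype(np.uint8); m[:, :320]=0; m[:220]=0;m[330:]=0
n,l,st,c=cv2.connectedComponentsWithStats(m)
for i in range(1,n):
    if st[i,4]<200: continue
    k=(l==i)&(W[...,2]>28)&(W[...,2]<45)
    p=W[k]; (cx,cy),r=cv2.minEnclosingCircle(p[:,:2].astype(np.float32))
    # rim fit
    A=np.c_[2*p[:,:2],np.ones(len(p))]; s=np.linalg.lstsq(A,(p[:,:2]**2).sum(1),rcond=None)[0]
    print(c[i],st[i],'circ',cx,cy,r,'lsq',s[:2],np.sqrt(s[2]+s[:2]@s[:2]),len(p),p[:,2].mean(),np.hypot(*s[:2]))
for nme,u,v in (('dial',188,219),('handle',287,246),('egg',211,283),('shaker',487,252),('tin',351,177),('plate',240,237)): print(nme,W[v,u])
cr=f['img'][170:280,110:320]; cv2.imwrite('pics/disp.png',cv2.resize(cr,None,fx=3.8,fy=3.8,interpolation=cv2.INTER_CUBIC))
E
```

```text
[411.27112676 247.76877934] [395 232  34  32 852] circ 448.7290344238281 -259.9517822265625 42.06330871582031 lsq [ 448.98557409 -259.3880613 ] 39.453696467840636 171 34.57206121485692 518.5269637006369
[354.78208232 276.70096852] [339 261  33  32 826] circ 376.9132385253906 -111.7428207397461 41.58133316040039 lsq [ 377.03728624 -111.73873662] 39.226512313179 153 35.35030985555653 393.24631019106994
[395.9009324  298.61188811] [379 283  34  32 858] circ 320.1713562011719 -215.75094604492188 41.949466705322266 lsq [ 319.6964265  -215.57927924] 39.33761515139706 162 35.028158824111685 385.59075553200097
dial [516.10100613 283.77233175 178.24020224]
handle [458.87638542  60.40521806  41.52464937]
egg [367.59735915 257.38868216  33.73370683]
shaker [ 431.96937741 -435.67943613   87.85990972]
tin [ 632.7010635  -107.08975505   55.05587063]
plate [487.22091191 185.75015303   8.77070955]
```

View pics/disp.png

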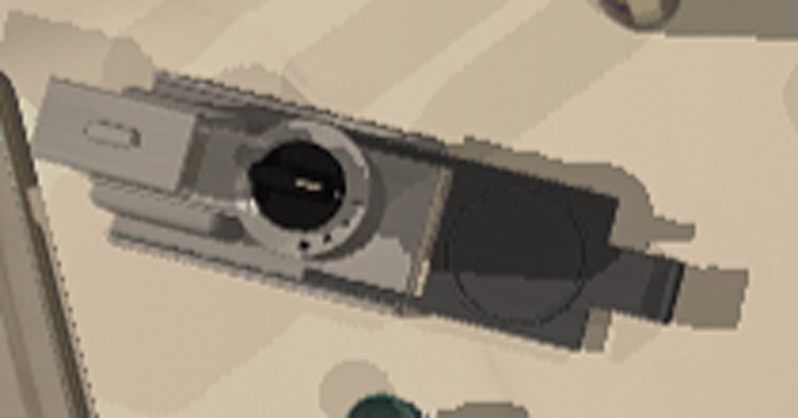

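```bash
python3 - <<'E'
from h import *
f=dict(np.load('top.npz')); W=pts(f)
roi=np.zeros((480,640),bool); roi[175:275,110:305]=1
def sel(a,b,extra=True): return W[roi&(W[...,2]>a)&(W[...,2]<b)&extra][:,:2].astype(np.float32)
near=np.hypot(W[...,0]-516,W[...,1]-284)<60
d=sel(133,145,near); print('deck',len(d),cv2.minEnclosingCircle(d))
b=sel(170,185,near); print('bar',len(b),cv2.minAreaRect(b))
h=sel(186,198); print('hopper',len(h),cv2.minAreaRect(h))
t=sel(30,46,W[...,1]<110); print('tab',len(t),cv2.minAreaRect(t),t.mean(0))
p=sel(8,22,W[...,1]<230); print('plate',len(p),cv2.minAreaRect(p))
w=ray(f,110+517/3.8,170+255/3.8,15); print('well',w)
for u,v in((617,198),(581,350),(684,263),(670,323)): print(ray(f,110+u/3.8,170+v/3.8,13 if u<640 else 39))
E
```

```text
deck 632 ((520.92578125, 295.08184814453125), 48.56659698486328)
bar 127 ((520.3409423828125, 290.39337158203125), (48.85516357421875, 14.029964447021484), 75.11404418945312)
hopper 680 ((539.9003295898438, 362.3440856933594), (164.8207550048828, 50.500144958496094), 74.84268188476562)
tab 64 ((543.3832397460938, 71.68242645263672), (209.65719604492188, 25.76241111755371), 7.198678016662598) [487.40823  66.43038]
plate 2021 ((523.0367431640625, 122.42694091796875), (214.96070861816406, 254.58428955078125), 89.97542572021484)
well [486.09024915 168.98426485  15.        ]
[524.6564388  99.6979175  13.       ]
[419.91990803 125.49780485  13.        ]
[476.44526061  52.59912602  39.        ]
[435.9359881   62.58736947  39.        ]
```

Call:
{"api": "move_arm", "payload": {"increments": [{"x":60,"y":-100,"jaw":0},{"x":100,"y":-250,"rz":5},{"x":150,"y":-450,"rz":5},{"x":200,"y":-650,"rz":5},{"x":242,"y":-838.5,"z":-20,"rz":5},{"x":242,"y":-838.5,"z":-60,"rz":5},{"x":242,"y":-838.5,"z":-100,"rz":5},{"x":242,"y":-838.5,"z":-120,"rz":5},{"x":242,"y":-838.5,"z":-120,"rz":5},{"x":242,"y":-838.5,"z":-120,"rz":5},{"x":242,"y":-838.5,"z":-120,"rz":5},{"x":242,"y":-838.5,"z":-120,"rz":5},{"x":242,"y":-838.5,"z":-120,"rz":5},{"x":242,"y":-838.5,"z":-120,"rz":5},{"x":242,"y":-838.5,"z":-120,"rz":5},{"x":242,"y":-838.5,"z":-120,"rz":5},{"x":242,"y":-838.5,"z":-120,"rz":5},{"x":242,"y":-838.5,"z":-120,"rz":5},{"x":242,"y":-838.5,"z":-120,"rz":5}], "newtons": 30}}

```text
schema error: expected keys rx, ry, rz, x, y, z, jaw
```

Call:
{"api": "move_arm", "payload": {"increments": [{"x":60,"y":-100,"z":0,"rx":0,"ry":0,"rz":0,"jaw":0},{"x":100,"y":-250,"z":0,"rx":0,"ry":0,"rz":5,"jaw":0},{"x":120,"y":-350,"z":0,"rx":0,"ry":0,"rz":5,"jaw":0},{"x":150,"y":-450,"z":0,"rx":0,"ry":0,"rz":5,"jaw":0},{"x":200,"y":-650,"z":0,"rx":0,"ry":0,"rz":5,"jaw":0},{"x":242,"y":-838.5,"z":-20,"rx":0,"ry":0,"rz":5,"jaw":0},{"x":242,"y":-838.5,"z":-60,"rx":0,"ry":0,"rz":5,"jaw":0},{"x":242,"y":-838.5,"z":-120,"rx":0,"ry":0,"rz":5,"jaw":0},{"x":242,"y":-838.5,"z":-120,"rx":0,"ry":0,"rz":5,"jaw":0},{"x":242,"y":-838.5,"z":-120,"rx":0,"ry":0,"rz":5,"jaw":0},{"x":242,"y":-838.5,"z":-120,"rx":0,"ry":0,"rz":5,"jaw":0},{"x":242,"y":-838.5,"z":-120,"rx":0,"ry":0,"rz":5,"jaw":0},{"x":242,"y":-838.5,"z":-120,"rx":0,"ry":0,"rz":5,"jaw":0},{"x":242,"y":-838.5,"z":-120,"rx":0,"ry":0,"rz":5,"jaw":0},{"x":242,"y":-838.5,"z":-120,"rx":0,"ry":0,"rz":5,"jaw":0},{"x":242,"y":-838.5,"z":-120,"rx":0,"ry":0,"rz":5,"jaw":0}], "newtons": 30}}

```text
t: 2.1
ee_pos: [438.2, -298.5, 100.0]
ee_rot: [3.141, -0.002, 2.879]
ft_force: [-0.8, 0.6, -0.1]
grip_width: 42.9
finger_force: 0.0
```

Call:
{"api": "move_arm", "payload": {"increments": [{"x":0,"y":0,"z":-45,"rx":0,"ry":0,"rz":0,"jaw":0},{"x":0,"y":0,"z":-76,"rx":0,"ry":0,"rz":0,"jaw":0},{"x":0,"y":0,"z":-76,"rx":0,"ry":0,"rz":0,"jaw":0},{"x":0,"y":0,"z":-76,"rx":0,"ry":0,"rz":0,"jaw":1},{"x":0,"y":0,"z":-76,"rx":0,"ry":0,"rz":0,"jaw":1},{"x":0,"y":0,"z":-76,"rx":0,"ry":0,"rz":0,"jaw":1},{"x":0,"y":0,"z":-76,"rx":0,"ry":0,"rz":0,"jaw":1},{"x":0,"y":0,"z":-76,"rx":0,"ry":0,"rz":0,"jaw":1},{"x":0,"y":0,"z":-76,"rx":0,"ry":0,"rz":0,"jaw":1},{"x":0,"y":0,"z":-76,"rx":0,"ry":0,"rz":0,"jaw":1}], "newtons": 30}}

```text
t: 3.35
ee_pos: [438.8, -298.4, 25.6]
ee_rot: [-3.141, 0.001, 2.88]
ft_force: [-1.4, 0.5, 6.9]
grip_width: -0.1
finger_force: 3.8
```

```bash
python3 - <<'E'
from h import *
s=telemetry.state(); print(s['grip_width'],s['finger_force'],s['ft_force'],s['joints'])
f=grab('scene'); g=grab('top')
a=f['img'][250:350,310:490]; b=g['img'][215:335,330:510]
cv2.imwrite('pics/g1.png',np.vstack([cv2.resize(a,(540,300),interpolation=2),cv2.resize(b,(450,300),interpolation=2)] if 0 else [cv2.resize(a,(480,267),interpolation=2),cv2.resize(b,(480,320),interpolation=2)]))
E
```

```text
-0.07378894050405248 3.8262196175136864 [-1.37676902  0.53820269  6.87932883] [-7.42461928e-01  2.07597138e-01  1.78659107e+00 -4.99852076e-05
  1.14632166e+00 -2.05155145e+00]
```

View pics/g1.png

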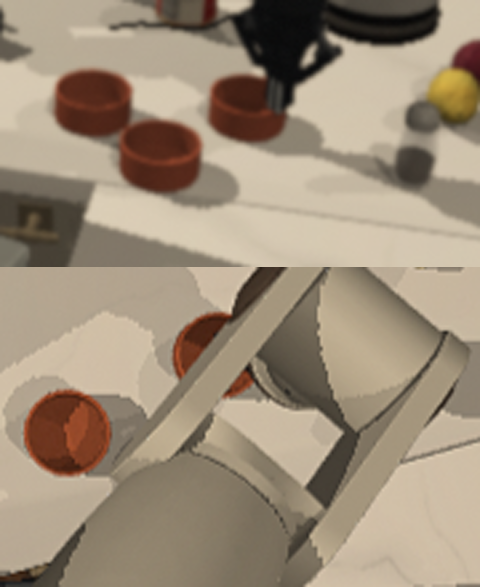

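```bash
python3 - <<'E'
from h import *
f=dict(np.load('scene.npz')); W=pts(f)
hsv=cv2.cvtColor(f['img'],cv2.COLOR_BGR2HSV)
red=((hsv[...,0]<12)|(hsv[...,0]>170))&(hsv[...,1]>110)
k=red&(W[...,2]>31)&(W[...,2]<41)&(np.hypot(W[...,0]-449,W[...,1]+260)<60)
p=W[k]; A=np.c_[2*p[:,:2],np.ones(len(p))]; s=np.linalg.lstsq(A,(p[:,:2]**2).sum(1),rcond=None)[0]
print(len(p),s[:2],np.sqrt(s[2]+s[:2]@s[:2]),cv2.minEnclosingCircle(p[:,:2].astype(np.float32)),p.mean(0))
for z in (0,1): pass
q=W[(W[...,2]>8)&(W[...,2]<36)&~red&(np.hypot(W[...,0]-438,W[...,1]+298)<30)]
print(len(q),q.mean(0),q.min(0),q.max(0))
c=f['img'][270:315,375:435]; cv2.imwrite('pics/g2.png',cv2.resize(c,None,fx=12,fy=12,interpolation=2))
E
```

```text
84 [ 448.2277303  -260.23513514] 39.31219560129501 ((449.2080078125, -261.1493225097656), 45.430233001708984) [ 444.99180575 -252.79878063   34.07941512]
5 [ 454.74677592 -300.3793757    14.56572776] [ 450.51499481 -300.71872847    8.37055201] [ 459.43693756 -299.67863653   22.36881328]
```

View pics/g2.png

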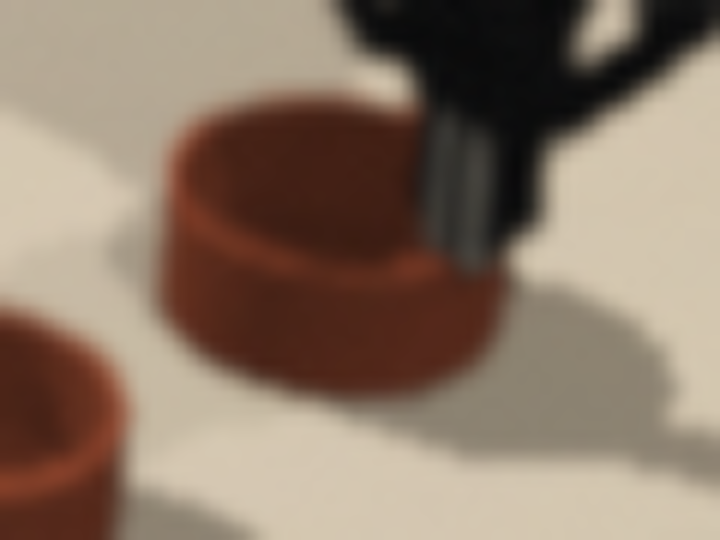

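Call:
{"api": "move_arm", "payload": {"increments": [{"x":0,"y":0,"z":15,"rx":0,"ry":0,"rz":0,"jaw":1},{"x":0,"y":0,"z":40,"rx":0,"ry":0,"rz":0,"jaw":1},{"x":0,"y":0,"z":60,"rx":0,"ry":0,"rz":0,"jaw":1},{"x":0,"y":0,"z":60,"rx":0,"ry":0,"rz":0,"jaw":1}], "newtons": 40}}

```text
t: 3.95
ee_pos: [439.2, -298.8, 86.9]
ee_rot: [-3.14, 0.003, 2.88]
ft_force: [0.4, 0.2, -0.5]
grip_width: 0.2
finger_force: 0.0
```

```bash
python3 - <<'E'
from h import *
s=telemetry.state(); print(s['grip_width'],s['finger_force'],s['ft_force'],s['ee_pos'])
f=grab('scene')
c=f['img'][240:320,365:455]; cv2.imwrite('pics/g3.png',cv2.resize(c,None,fx=7,fy=7,interpolation=2))
E
```

```text
0.16385964991792398 0.0 [ 0.39723913  0.22144362 -0.51312418] [ 439.1632354  -298.7510614    86.93207605]
```

View pics/g3.png

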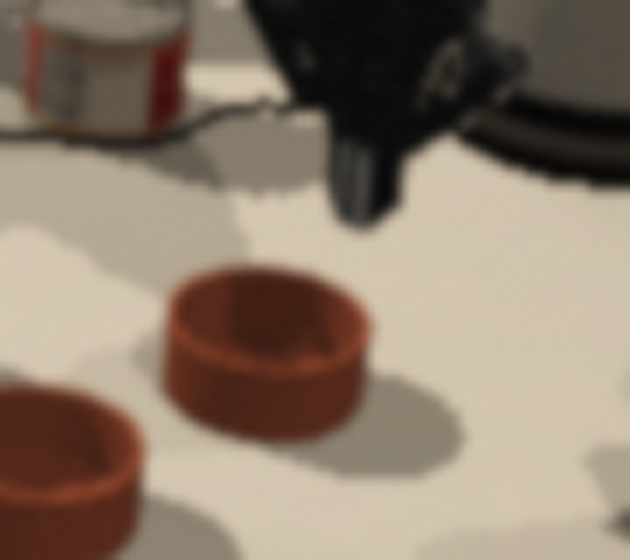

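```bash
python3 - <<'E'
from h import *
f=dict(np.load('scene.npz')); W=pts(f)
for v in range(258,276,1):
    print(v,[tuple(np.round(W[v,u]).tolist()) for u in (413,415,417,419,421)])
hsv=cv2.cvtColor(f['img'],cv2.COLOR_BGR2HSV)
red=((hsv[...,0]<12)|(hsv[...,0]>170))&(hsv[...,1]>110)
k=red&(W[...,2]>31)&(W[...,2]<41)&(np.hypot(W[...,0]-449,W[...,1]+260)<70)
p=W[k]; A=np.c_[2*p[:,:2],np.ones(len(p))]; s=np.linalg.lstsq(A,(p[:,:2]**2).sum(1),rcond=None)[0]
print(len(p),s[:2],np.sqrt(s[2]+s[:2]@s[:2]))
E
```

```text
258 [(426.0, -289.0, 142.0), (426.0, -294.0, 144.0), (422.0, -301.0, 148.0), (422.0, -307.0, 149.0), (427.0, -311.0, 148.0)]
259 [(423.0, -290.0, 141.0), (439.0, -291.0, 133.0), (426.0, -300.0, 142.0), (424.0, -306.0, 145.0), (427.0, -311.0, 145.0)]
260 [(435.0, -286.0, 131.0), (433.0, -293.0, 134.0), (424.0, -301.0, 140.0), (426.0, -306.0, 141.0), (430.0, -310.0, 140.0)]
261 [(439.0, -286.0, 126.0), (433.0, -293.0, 131.0), (428.0, -300.0, 135.0), (427.0, -306.0, 137.0), (425.0, -312.0, 140.0)]
262 [(433.0, -288.0, 126.0), (429.0, -294.0, 130.0), (431.0, -300.0, 131.0), (432.0, -305.0, 131.0), (428.0, -311.0, 135.0)]
263 [(434.0, -288.0, 123.0), (423.0, -297.0, 130.0), (424.0, -302.0, 131.0), (430.0, -306.0, 130.0), (438.0, -309.0, 126.0)]
264 [(433.0, -288.0, 120.0), (422.0, -297.0, 128.0), (426.0, -302.0, 127.0), (430.0, -306.0, 126.0), (432.0, -311.0, 127.0)]
265 [(432.0, -289.0, 117.0), (423.0, -297.0, 124.0), (423.0, -303.0, 126.0), (432.0, -306.0, 122.0), (431.0, -311.0, 124.0)]
266 [(430.0, -290.0, 116.0), (426.0, -297.0, 120.0), (431.0, -300.0, 118.0), (431.0, -306.0, 120.0),
[... 475 characters left out ...]
, (432.0, -307.0, 107.0), (442.0, -310.0, 103.0)]
271 [(428.0, -292.0, 101.0), (425.0, -298.0, 105.0), (427.0, -303.0, 106.0), (427.0, -309.0, 107.0), (609.0, -259.0, 1.0)]
272 [(596.0, -238.0, -1.0), (435.0, -295.0, 96.0), (429.0, -303.0, 101.0), (439.0, -306.0, 97.0), (603.0, -261.0, 1.0)]
273 [(594.0, -239.0, -4.0), (590.0, -247.0, 0.0), (428.0, -303.0, 99.0), (595.0, -258.0, 1.0), (606.0, -261.0, -3.0)]
274 [(590.0, -241.0, -5.0), (585.0, -249.0, -0.0), (590.0, -253.0, -1.0), (593.0, -259.0, -1.0), (596.0, -264.0, -1.0)]
275 [(580.0, -245.0, -2.0), (587.0, -248.0, -5.0), (594.0, -252.0, -7.0), (584.0, -262.0, 1.0), (595.0, -265.0, -4.0)]
92 [ 448.46663579 -260.48503326] 39.47786536555107
```

The fingers closed above the rim: depth puts the shut tips about 11 mm *above* the reported TCP, where the text says 11 mm below, and the contact on the 36 mm rim at TCP 25.6 agrees. The dish has not moved, so I'm retrying about 21 mm lower.

Call:
{"api": "move_arm", "payload": {"increments": [{"x":0,"y":0,"z":0,"rx":0,"ry":0,"rz":0,"jaw":0},{"x":0,"y":0,"z":0,"rx":0,"ry":0,"rz":0,"jaw":0},{"x":0,"y":0,"z":-30,"rx":0,"ry":0,"rz":0,"jaw":0},{"x":0,"y":0,"z":-55,"rx":0,"ry":0,"rz":0,"jaw":0},{"x":0,"y":0,"z":-75,"rx":0,"ry":0,"rz":0,"jaw":0},{"x":0,"y":0,"z":-82,"rx":0,"ry":0,"rz":0,"jaw":0},{"x":0,"y":0,"z":-82,"rx":0,"ry":0,"rz":0,"jaw":0},{"x":0,"y":0,"z":-82,"rx":0,"ry":0,"rz":0,"jaw":1},{"x":0,"y":0,"z":-82,"rx":0,"ry":0,"rz":0,"jaw":1},{"x":0,"y":0,"z":-82,"rx":0,"ry":0,"rz":0,"jaw":1},{"x":0,"y":0,"z":-82,"rx":0,"ry":0,"rz":0,"jaw":1},{"x":0,"y":0,"z":-82,"rx":0,"ry":0,"rz":0,"jaw":1},{"x":0,"y":0,"z":-82,"rx":0,"ry":0,"rz":0,"jaw":1}], "newtons": 40}}

```text
t: 5.62
ee_pos: [438.9, -298.5, 3.6]
ee_rot: [-3.141, 0.001, 2.88]
ft_force: [1.5, 0.6, 7.1]
grip_width: 5.2
finger_force: 41.3
```

Call:
{"api": "move_arm", "payload": {"increments": [{"x":0,"y":0,"z":20,"rx":0,"ry":0,"rz":0,"jaw":1},{"x":0,"y":0,"z":60,"rx":0,"ry":0,"rz":0,"jaw":1},{"x":2,"y":20,"z":90,"rx":0,"ry":0,"rz":0,"jaw":1},{"x":6,"y":65,"z":90,"rx":0,"ry":0,"rz":0,"jaw":1},{"x":10,"y":115,"z":90,"rx":0,"ry":0,"rz":0,"jaw":1},{"x":14,"y":165,"z":90,"rx":0,"ry":0,"rz":0,"jaw":1},{"x":19,"y":215,"z":90,"rx":0,"ry":0,"rz":0,"jaw":1},{"x":23,"y":265,"z":90,"rx":0,"ry":0,"rz":0,"jaw":1},{"x":28,"y":315,"z":90,"rx":0,"ry":0,"rz":0,"jaw":1},{"x":32,"y":365,"z":90,"rx":0,"ry":0,"rz":0,"jaw":1},{"x":36,"y":405,"z":85,"rx":0,"ry":0,"rz":0,"jaw":1},{"x":37.5,"y":428.5,"z":60,"rx":0,"ry":0,"rz":0,"jaw":1},{"x":37.5,"y":428.5,"z":40,"rx":0,"ry":0,"rz":0,"jaw":1},{"x":37.5,"y":428.5,"z":40,"rx":0,"ry":0,"rz":0,"jaw":1},{"x":37.5,"y":428.5,"z":40,"rx":0,"ry":0,"rz":0,"jaw":1}], "newtons": 40}}

```text
t: 7.5
ee_pos: [476.4, 130.1, 43.6]
ee_rot: [3.142, 0.001, 2.88]
ft_force: [-0.2, 0.1, -2.4]
grip_width: 5.0
finger_force: 41.1
```

```bash
python3 - <<'E'
from h import *
s=telemetry.state(); print(s['grip_width'],s['finger_force'],s['ft_force'],s['ee_pos'],s['joints'])
f=grab('scene');g=grab('top')
a=f['img'][165:280,195:345]; b=g['img'][170:285,160:310]
cv2.imwrite('pics/g4.png',np.hstack([cv2.resize(a,(400,307),interpolation=2),cv2.resize(b,(400,307),interpolation=2)]))
for nm,F in(('s',f),('t',g)):
    W=pts(F); hsv=cv2.cvtColor(F['img'],cv2.COLOR_BGR2HSV)
    red=((hsv[...,0]<12)|(hsv[...,0]>170))&(hsv[...,1]>110)
    k=red&(np.hypot(W[...,0]-486,W[...,1]-168)<70); p=W[k]
    if len(p)<10: print(nm,len(p)); continue
    zt=np.percentile(p[:,2],97); p=p[p[:,2]>zt-6]
    A=np.c_[2*p[:,:2],np.ones(len(p))]; q=np.linalg.lstsq(A,(p[:,:2]**2).sum(1),rcond=None)[0]
    print(nm,len(p),zt,q[:2],np.sqrt(q[2]+q[:2]@q[:2]))
E
```

```text
4.996475836303895 41.10180939955171 [-0.23397659  0.12461726 -2.35311909] [476.3564629  130.12556898  43.64985336] [ 1.10612161e-01  1.14537210e-01  1.85418363e+00 -1.73083543e-04
  1.17225714e+00 -1.19818850e+00]
s 50 76.42978647634287 [478.34565875 169.34157673] 34.905851773314474
t 0
```

View pics/g4.png

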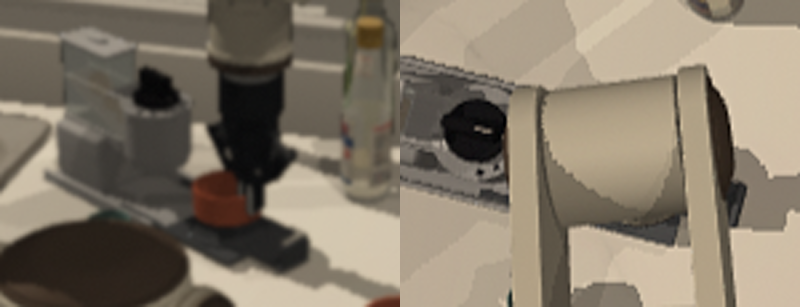

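Call:
{"api": "move_arm", "payload": {"increments": [{"x":0,"y":0,"z":-12,"rx":0,"ry":0,"rz":0,"jaw":1},{"x":0,"y":0,"z":-20,"rx":0,"ry":0,"rz":0,"jaw":1},{"x":0,"y":0,"z":-25,"rx":0,"ry":0,"rz":0,"jaw":1},{"x":0,"y":0,"z":-27,"rx":0,"ry":0,"rz":0,"jaw":1},{"x":0,"y":0,"z":-27,"rx":0,"ry":0,"rz":0,"jaw":1}], "newtons": 40}}

```text
t: 8.22
ee_pos: [476.0, 130.6, 16.5]
ee_rot: [3.141, -0.0, 2.88]
ft_force: [-7.9, 1.9, 12.8]
grip_width: 5.0
finger_force: 43.5
```

Call:
{"api": "move_arm", "payload": {"increments": [{"x":-1,"y":0,"z":0,"rx":0,"ry":0,"rz":0,"jaw":0.6},{"x":-1,"y":0,"z":0,"rx":0,"ry":0,"rz":0,"jaw":0.2},{"x":-1,"y":0,"z":0,"rx":0,"ry":0,"rz":0,"jaw":0.2},{"x":-1,"y":0,"z":0,"rx":0,"ry":0,"rz":0,"jaw":0.2},{"x":-1,"y":0,"z":30,"rx":0,"ry":0,"rz":0,"jaw":0.2},{"x":-1,"y":0,"z":80,"rx":0,"ry":0,"rz":0,"jaw":0.2},{"x":-1,"y":-40,"z":120,"rx":0,"ry":0,"rz":0,"jaw":0.2},{"x":-10,"y":-100,"z":120,"rx":0,"ry":0,"rz":0,"jaw":1},{"x":-20,"y":-150,"z":120,"rx":0,"ry":0,"rz":0,"jaw":1},{"x":-30,"y":-180,"z":120,"rx":0,"ry":0,"rz":0,"jaw":1},{"x":-30,"y":-180,"z":120,"rx":0,"ry":0,"rz":0,"jaw":1}]}}

```text
t: 9.6
ee_pos: [445.6, -51.3, 135.9]
ee_rot: [-3.141, 0.0, 2.877]
ft_force: [0.2, -0.8, -0.2]
grip_width: -0.0
finger_force: 0.0
```

```bash
python3 - <<'E'
from h import *
s=telemetry.state(); print(s['grip_width'],s['ft_force'],s['ee_pos'],s['joints'])
f=grab('scene');g=grab('top')
b=g['img'][170:285,160:310]; cv2.imwrite('pics/g5.png',cv2.resize(b,(780,598),interpolation=2))
for nm,F in(('s',f),('t',g)):
    W=pts(F); hsv=cv2.cvtColor(F['img'],cv2.COLOR_BGR2HSV)
    red=((hsv[...,0]<14)|(hsv[...,0]>170))&(hsv[...,1]>110)
    p=W[red&(np.hypot(W[...,0]-486,W[...,1]-168)<70)]
    zt=np.percentile(p[:,2],97); p=p[p[:,2]>zt-6]
    A=np.c_[2*p[:,:2],np.ones(len(p))]; q=np.linalg.lstsq(A,(p[:,:2]**2).sum(1),rcond=None)[0]
    Z=np.linalg.lstsq(np.c_[p[:,:2]-q[:2],np.ones(len(p))],p[:,2],rcond=None)[0]
    print(nm,len(p),zt,q[:2],np.sqrt(q[2]+q[:2]@q[:2]),'tilt',Z)
E
```

```text
-0.029779127547397605 [ 0.21544714 -0.77236571 -0.23404048] [445.58074025 -51.32681838 135.94290065] [-2.86515222e-01 -7.05057883e-02  1.84098239e+00 -3.32044023e-04
  1.37090515e+00 -1.59273975e+00]
s 89 48.89952458749639 [482.35678781 167.19710608] 39.707531806066854 tilt [-2.08572926e-02  1.11152061e-02  4.64614624e+01]
t 146 51.30061950029763 [483.23131656 168.46847024] 39.59747911516095 tilt [-2.59184578e-03 -6.46764073e-05  4.92280623e+01]
```

View pics/g5.png

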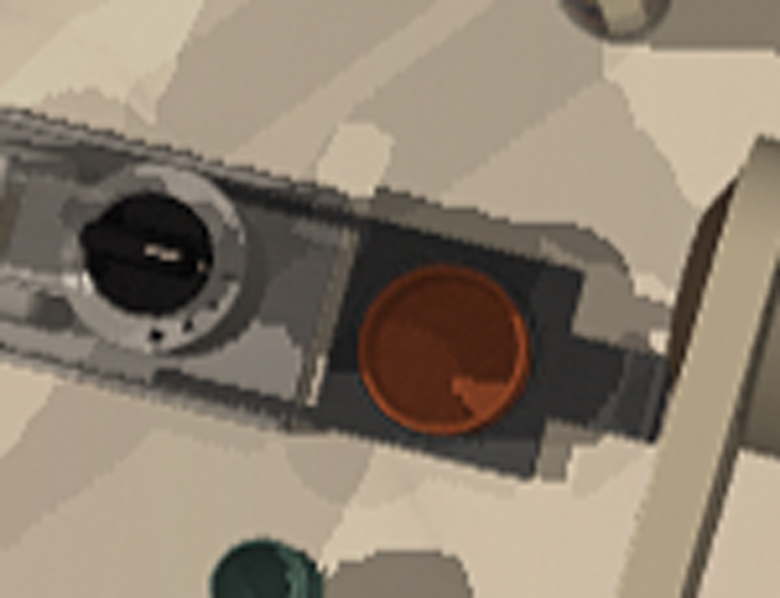

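Call:
{"api": "move_arm", "payload": {"increments": [{"x":1,"y":50,"z":-40,"rx":0,"ry":0,"rz":0,"jaw":1},{"x":1,"y":70,"z":-90,"rx":0,"ry":0,"rz":0,"jaw":1},{"x":1,"y":70,"z":-126,"rx":0,"ry":0,"rz":0,"jaw":1},{"x":1,"y":70,"z":-126,"rx":0,"ry":0,"rz":0,"jaw":1},{"x":4,"y":81,"z":-126,"rx":0,"ry":0,"rz":0,"jaw":1},{"x":6,"y":89,"z":-126,"rx":0,"ry":0,"rz":0,"jaw":1},{"x":8,"y":97,"z":-126,"rx":0,"ry":0,"rz":0,"jaw":1},{"x":10,"y":105,"z":-126,"rx":0,"ry":0,"rz":0,"jaw":1},{"x":13,"y":115,"z":-126,"rx":0,"ry":0,"rz":0,"jaw":1},{"x":15.5,"y":125,"z":-126,"rx":0,"ry":0,"rz":0,"jaw":1},{"x":18.5,"y":135,"z":-126,"rx":0,"ry":0,"rz":0,"jaw":1},{"x":21,"y":145,"z":-126,"rx":0,"ry":0,"rz":0,"jaw":1},{"x":24,"y":155,"z":-126,"rx":0,"ry":0,"rz":0,"jaw":1},{"x":26.5,"y":165,"z":-126,"rx":0,"ry":0,"rz":0,"jaw":1},{"x":29,"y":175,"z":-126,"rx":0,"ry":0,"rz":0,"jaw":1},{"x":32,"y":185,"z":-126,"rx":0,"ry":0,"rz":0,"jaw":1},{"x":34.5,"y":195,"z":-126,"rx":0,"ry":0,"rz":0,"jaw":1},{"x":36,"y":201,"z":-126,"rx":0,"ry":0,"rz":0,"jaw":1},{"x":36.5,"y":203,"z":-126,"rx":0,"ry":0,"rz":0,"jaw":1}]}}

```text
t: 12.08
ee_pos: [482.6, 153.7, 9.8]
ee_rot: [-3.142, -0.0, 2.88]
ft_force: [1.3, -1.6, 0.3]
grip_width: -0.3
finger_force: 0.8
```

Contact at about 2 N, as expected from the tray's friction. I'll push slowly on to the stop.

Call:
{"api": "move_arm", "payload": {"increments": [{"x":1,"y":4,"z":0,"rx":0,"ry":0,"rz":0,"jaw":1},{"x":2,"y":7,"z":0,"rx":0,"ry":0,"rz":0,"jaw":1},{"x":2.6,"y":10,"z":0,"rx":0,"ry":0,"rz":0,"jaw":1},{"x":3,"y":12,"z":0,"rx":0,"ry":0,"rz":0,"jaw":1},{"x":3,"y":12,"z":0,"rx":0,"ry":0,"rz":0,"jaw":1}]}}

```text
t: 12.7
ee_pos: [485.5, 165.6, 9.9]
ee_rot: [3.142, -0.0, 2.88]
ft_force: [-0.8, -0.6, 0.5]
grip_width: 0.0
finger_force: 0.0
```

Call:
{"api": "move_arm", "payload": {"increments": [{"x":0.5,"y":2,"z":0,"rx":0,"ry":0,"rz":0,"jaw":1},{"x":1,"y":4,"z":0,"rx":0,"ry":0,"rz":0,"jaw":1},{"x":1,"y":4,"z":0,"rx":0,"ry":0,"rz":0,"jaw":1}]}}

```text
t: 13.08
ee_pos: [486.3, 168.6, 9.8]
ee_rot: [-3.14, -0.0, 2.88]
ft_force: [-2.1, -11.0, 3.1]
grip_width: 0.4
finger_force: 5.8
```

The stop is reached, at 11 N and at the expected position. Next I retreat, rise and turn to hover over the dial.

Call:
{"api": "move_arm", "payload": {"increments": [{"x":-8,"y":-30,"z":0,"rx":0,"ry":0,"rz":0,"jaw":1},{"x":-8,"y":-30,"z":60,"rx":0,"ry":0,"rz":0,"jaw":1},{"x":-8,"y":-30,"z":120,"rx":0,"ry":0,"rz":-10,"jaw":1},{"x":-8,"y":-30,"z":175,"rx":0,"ry":0,"rz":-20,"jaw":0},{"x":-8,"y":-30,"z":195,"rx":0,"ry":0,"rz":-30,"jaw":0},{"x":-8,"y":-30,"z":195,"rx":0,"ry":0,"rz":-40,"jaw":0},{"x":-8,"y":-30,"z":195,"rx":0,"ry":0,"rz":-50,"jaw":0},{"x":-8,"y":-30,"z":195,"rx":0,"ry":0,"rz":-60,"jaw":0},{"x":-8,"y":-30,"z":195,"rx":0,"ry":0,"rz":-70,"jaw":0},{"x":-8,"y":-30,"z":195,"rx":0,"ry":0,"rz":-80,"jaw":0},{"x":-8,"y":-30,"z":195,"rx":0,"ry":0,"rz":-90,"jaw":0},{"x":-8,"y":-30,"z":195,"rx":0,"ry":0,"rz":-90,"jaw":0}]}}

```text
t: 14.58
ee_pos: [478.5, 139.5, 204.9]
ee_rot: [-3.141, -0.0, 1.31]
ft_force: [0.1, -1.2, 0.7]
grip_width: 42.7
finger_force: 0.0
```

```bash
python3 - <<'E'
from h import *
s=telemetry.state(); print(s['ee_pos'],s['ee_rot'],s['joints'],s['grip_width'])
o=dict(np.load('top.npz'))
f=grab('scene');g=grab('top')
for F in (o,g):
    W=pts(F); near=(np.hypot(W[...,0]-520,W[...,1]-290)<45)
    b=W[near&(W[...,2]>170)&(W[...,2]<185)][:,:2].astype(np.float32)
    print(len(b), cv2.minAreaRect(b) if len(b)>3 else '')
a=f['img'][165:280,195:345]; b=g['img'][170:285,110:260]
cv2.imwrite('pics/g6.png',np.hstack([cv2.resize(a,(400,307),interpolation=2),cv2.resize(b,(400,307),interpolation=2)]))
E
```

```text
[478.51672527 139.50079643 204.87845731] [-3.14148939e+00 -2.45375223e-04  1.31015979e+00] [ 1.28787753e-01 -3.89222942e-03  1.63487769e+00  2.66690308e-04
  1.51060957e+00  3.89408231e-01] 42.66776454956637
128 ((520.5523681640625, 290.62164306640625), (52.35758972167969, 14.099645614624023), 74.98719024658203)
0
```

View pics/g6.png

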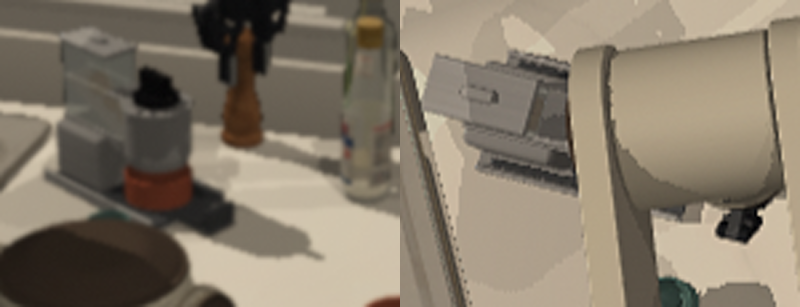

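The dish stands under the head with the tray home. The bar's centre measures (520.5, 290.6) at 75°. Now I move over it, descend and grip.

Call:
{"api": "move_arm", "payload": {"increments": [{"x":14,"y":50,"z":0,"rx":0,"ry":0,"rz":0,"jaw":0},{"x":28,"y":100,"z":0,"rx":0,"ry":0,"rz":0,"jaw":0},{"x":42,"y":151,"z":0,"rx":0,"ry":0,"rz":0,"jaw":0},{"x":42,"y":151,"z":0,"rx":0,"ry":0,"rz":0,"jaw":0},{"x":42,"y":151,"z":-25,"rx":0,"ry":0,"rz":0,"jaw":0},{"x":42,"y":151,"z":-45,"rx":0,"ry":0,"rz":0,"jaw":0},{"x":42,"y":151,"z":-60,"rx":0,"ry":0,"rz":0,"jaw":0},{"x":42,"y":151,"z":-60,"rx":0,"ry":0,"rz":0,"jaw":0},{"x":42,"y":151,"z":-60,"rx":0,"ry":0,"rz":0,"jaw":1},{"x":42,"y":151,"z":-60,"rx":0,"ry":0,"rz":0,"jaw":1},{"x":42,"y":151,"z":-60,"rx":0,"ry":0,"rz":0,"jaw":1},{"x":42,"y":151,"z":-60,"rx":0,"ry":0,"rz":0,"jaw":1},{"x":42,"y":151,"z":-60,"rx":0,"ry":0,"rz":0,"jaw":1}], "newtons": 50}}

```text
t: 16.3
ee_pos: [522.4, 290.0, 146.2]
ee_rot: [3.138, -0.001, 1.309]
ft_force: [13.5, -2.2, 0.8]
grip_width: 13.0
finger_force: 52.7
```

Call:
{"api": "move_arm", "payload": {"increments": [{"x":2.5,"y":-0.5,"z":0,"rx":0,"ry":0,"rz":0,"jaw":1},{"x":2.5,"y":-0.5,"z":0,"rx":0,"ry":0,"rz":-8,"jaw":1},{"x":2.5,"y":-0.5,"z":0,"rx":0,"ry":0,"rz":-16,"jaw":1},{"x":2.5,"y":-0.5,"z":0,"rx":0,"ry":0,"rz":-24,"jaw":1},{"x":2.5,"y":-0.5,"z":0,"rx":0,"ry":0,"rz":-24,"jaw":1}], "newtons": 70}}

```text
t: 16.92
ee_pos: [522.3, 290.2, 146.3]
ee_rot: [-3.141, -0.0, 0.889]
ft_force: [-11.7, -0.7, 11.1]
grip_width: 12.6
finger_force: 73.6
```

Call:
{"api": "move_arm", "payload": {"increments": [{"x":-1,"y":0,"z":0,"rx":0,"ry":0,"rz":-8,"jaw":1},{"x":-1,"y":0,"z":0,"rx":0,"ry":0,"rz":-16,"jaw":1},{"x":-1,"y":0,"z":0,"rx":0,"ry":0,"rz":-24,"jaw":1},{"x":-1,"y":0,"z":0,"rx":0,"ry":0,"rz":-32,"jaw":1},{"x":-1,"y":0,"z":0,"rx":0,"ry":0,"rz":-40,"jaw":1},{"x":-1,"y":0,"z":0,"rx":0,"ry":0,"rz":-46,"jaw":1},{"x":-1,"y":0,"z":0,"rx":0,"ry":0,"rz":-49,"jaw":1},{"x":-1,"y":0,"z":0,"rx":0,"ry":0,"rz":-49,"jaw":1},{"x":-1,"y":0,"z":0,"rx":0,"ry":0,"rz":-49,"jaw":1}], "newtons": 70}}

```text
t: 18.05
ee_pos: [522.1, 290.8, 146.2]
ee_rot: [-3.139, -0.001, 0.036]
ft_force: [-3.7, 5.2, 6.0]
grip_width: 12.6
finger_force: 72.9
```

```bash
python3 - <<'E'
from h import *
s=telemetry.state(); print(s['ee_pos'],s['ee_rot'],s['joints'],s['grip_width'],s['ft_force'],s['ft_torque'],s['finger_force'])
E
```

```text
[522.05019138 290.78401794 146.24070059] [-3.13949383e+00 -1.24384134e-03  3.59194738e-02] [3.78452097e-01 2.30688252e-01 1.49436243e+00 1.57832017e-03
 1.41466564e+00 1.91308368e+00] 12.646662914566802 [-3.70349982  5.24530712  5.9778586 ] [1.13117032 0.66611847 0.07948354] 72.90869951248169
```

Call:
{"api": "move_arm", "payload": {"increments": [{"x":0,"y":0,"z":0,"rx":0,"ry":0,"rz":0,"jaw":1},{"x":0,"y":0,"z":0,"rx":0,"ry":0,"rz":0,"jaw":1},{"x":0,"y":0,"z":0,"rx":0,"ry":0,"rz":0,"jaw":1},{"x":0,"y":0,"z":0,"rx":0,"ry":0,"rz":0,"jaw":1},{"x":0,"y":0,"z":0,"rx":0,"ry":0,"rz":0,"jaw":1},{"x":0,"y":0,"z":0,"rx":0,"ry":0,"rz":0,"jaw":1},{"x":0,"y":0,"z":0,"rx":0,"ry":0,"rz":0,"jaw":1},{"x":0,"y":0,"z":0,"rx":0,"ry":0,"rz":0,"jaw":1},{"x":0,"y":0,"z":0,"rx":0,"ry":0,"rz":0,"jaw":1},{"x":0,"y":0,"z":0,"rx":0,"ry":0,"rz":0,"jaw":1},{"x":0,"y":0,"z":0,"rx":0,"ry":0,"rz":0,"jaw":1},{"x":0,"y":0,"z":0,"rx":0,"ry":0,"rz":0,"jaw":1},{"x":0,"y":0,"z":0,"rx":0,"ry":0,"rz":0,"jaw":1},{"x":0,"y":0,"z":0,"rx":0,"ry":0,"rz":0,"jaw":1},{"x":0,"y":0,"z":0,"rx":0,"ry":0,"rz":0,"jaw":1},{"x":0,"y":0,"z":0,"rx":0,"ry":0,"rz":0,"jaw":1},{"x":0,"y":0,"z":0,"rx":0,"ry":0,"rz":0,"jaw":1},{"x":0,"y":0,"z":0,"rx":0,"ry":0,"rz":0,"jaw":1},{"x":0,"y":0,"z":0,"rx":0,"ry":0,"rz":0,"jaw":1},{"x":0,"y":0,"z":0,"rx":0,"ry":0,"rz":0,"jaw":1}]}}

```text
t: 20.55
ee_pos: [522.1, 290.7, 146.3]
ee_rot: [-3.14, -0.001, 0.036]
ft_force: [-3.2, 4.8, 6.6]
grip_width: 12.4
finger_force: 72.9
```

Call:
{"api": "move_arm", "payload": {"increments": [{"x":0,"y":0,"z":0,"rx":0,"ry":0,"rz":0,"jaw":1},{"x":0,"y":0,"z":0,"rx":0,"ry":0,"rz":0,"jaw":1},{"x":0,"y":0,"z":0,"rx":0,"ry":0,"rz":0,"jaw":1},{"x":0,"y":0,"z":0,"rx":0,"ry":0,"rz":0,"jaw":1},{"x":0,"y":0,"z":0,"rx":0,"ry":0,"rz":0,"jaw":1},{"x":0,"y":0,"z":0,"rx":0,"ry":0,"rz":0,"jaw":1},{"x":0,"y":0,"z":0,"rx":0,"ry":0,"rz":0,"jaw":1},{"x":0,"y":0,"z":0,"rx":0,"ry":0,"rz":0,"jaw":1},{"x":0,"y":0,"z":0,"rx":0,"ry":0,"rz":0,"jaw":1},{"x":0,"y":0,"z":0,"rx":0,"ry":0,"rz":0,"jaw":1},{"x":0,"y":0,"z":0,"rx":0,"ry":0,"rz":0,"jaw":1},{"x":0,"y":0,"z":0,"rx":0,"ry":0,"rz":0,"jaw":1}]}}

```text
t: 22.05
ee_pos: [522.1, 290.8, 146.2]
ee_rot: [-3.139, -0.001, 0.036]
ft_force: [-3.5, 5.8, 6.2]
grip_width: 12.7
finger_force: 72.9
```

```bash
python3 - <<'E'
from h import *
s=telemetry.state(); print(s['t'],s['ee_rot'],s['ft_force'],s['finger_force'])
f=grab('scene')
a=f['img'][165:250,205:300]; cv2.imwrite('pics/g7.png',cv2.resize(a,None,fx=7,fy=7,interpolation=2))
E
```

```text
22.05 [-3.13949096e+00 -1.29290827e-03  3.59340213e-02] [-3.48742412  5.77421564  6.2183527 ] 72.90862441062927
```

View pics/g7.png

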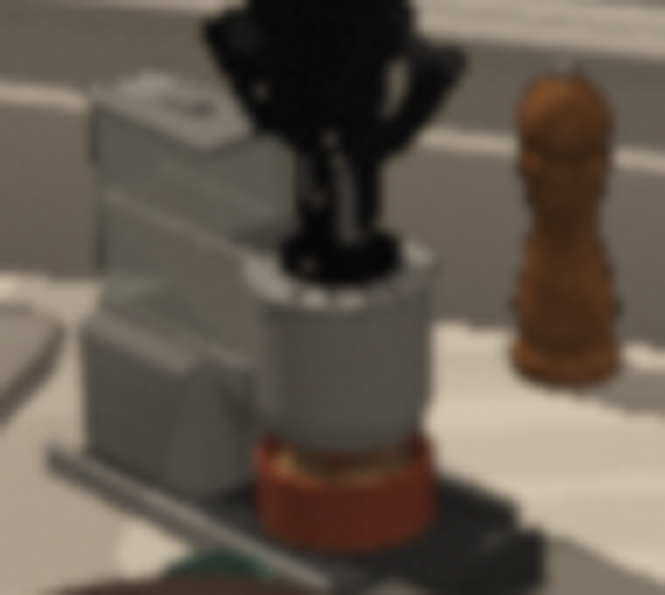

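The walnuts show in the dish at about (345,460), and the hopper looks empty. The dial is held at 1.27 rad and the dish is centred under the spout. I couldn't count all three nuts from this view, but 4 s have passed, twice the drop time.

```bash
python3 -c "
from cell import ticket
print(ticket.close_job())"
```

```text
the job is handed in; nothing more can be done
None
```

I handed the job in with the dish seated in the tray's well, the tray pushed home, and the dial still held at its third click (about 1.27 rad); walnuts are visible in the dish, but I couldn't count all three from the camera view, and no verdict came back.

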